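Rack the sample containers in order of size

TASK

Get the samples ready for the photometer: the four closed containers stand on the grey bench mat; line them up in the white rack in order of size, each in the well bored for it, from the small vial in the narrowest well to the tall jar in the widest. Each must stand upright on the floor of its own well; do not tip any of them over on the way, and leave the petri dish and the roll of tape where they are.

Things in the scene. Friction and masses are not known exactly. Their poses are not given: they have to be found in the camera images.
- vial_small_mid (a point): The small clear glass vial with a blue cap: round and upright, 16 mm across and 34 mm tall, closed, loose, on a grey bench mat 2 mm thick. The point is on its axis half-way up (17 mm above its underside); z runs up along the axis.
- vial_large_mid (a point): The larger clear glass vial with a black cap: round and upright, 23 mm across and 48 mm tall, closed, loose, on a grey bench mat 2 mm thick. The point is on its axis half-way up (24 mm above its underside); z runs up along the axis.
- bottle_white_mid (a point): The white plastic screw-cap bottle: round and upright, 37 mm across and 74 mm tall, closed, loose, on a grey bench mat 2 mm thick. The point is on its axis half-way up (37 mm above its underside); z runs up along the axis.
- jar_tall_mid (a point): The tall clear jar with a blue cap and a paper label: round and upright, 55 mm across and 123 mm tall, closed, loose, on a grey bench mat 2 mm thick. The point is on its axis half-way up (61.5 mm above its underside); z runs up along the axis.
- well_vial_small (a point): The narrowest, at one end of the row, of the four round wells of the white rack: 28 mm wide, for the small clear glass vial with a blue cap (16 mm). The point is the middle of its flat floor; z up, y along the row towards the widest well. 15 mm deep; the mouth is countersunk, 5 mm wider at the top, over the upper 5 mm. The rack does not move and may lie turned any way round.
- well_vial_large (a point): The second narrowest, of the four round wells of the white rack: 35 mm wide, for the larger clear glass vial with a black cap (23 mm). The point is the middle of its flat floor; z up, y along the row towards the widest well. 15 mm deep; the mouth is countersunk, 5 mm wider at the top, over the upper 5 mm. The rack is 256 x 96 mm, its top face 22 mm above the worktop.
- well_bottle_white (a point): The second widest, of the four round wells of the white rack: 49 mm wide, for the white plastic screw-cap bottle (37 mm). The point is the middle of its flat floor; z up, y along the row towards the widest well. 15 mm deep; the mouth is countersunk, 5 mm wider at the top, over the upper 5 mm. The four middles lie 48, 59 and 76 mm apart, narrowest to widest.
- well_jar_tall (a point): The widest, at the other end of the row, of the four round wells of the white rack: 67 mm wide, for the tall clear jar with a blue cap and a paper label (55 mm). The point is the middle of its flat floor; z up, y along the row towards the widest well. 15 mm deep; the mouth is countersunk, 5 mm wider at the top, over the upper 5 mm.
- petri: Bystander: clear round petri dish, 95 mm across, 15 mm tall, loose on the worktop to the left; origin in the middle of its underside.
- tape_clear: Bystander: roll of clear tape lying flat, 64 mm across, 18 mm tall, loose on the worktop at the right front; origin in the middle of its underside.

How it is judged:
By the outcome, as a careful person would: the job done as asked, in the order asked, and still so for the second after the job is handed in, with the robot touching nothing.
It also fails if it takes over 102 s, if anything falls off the work surface, if the arm or the gripper's body presses on something with over 40 N, if the wrist force passes 120 N, or if a joint passes its speed limit or range.

ROBOT

A 6-joint arm with a two-finger parallel gripper is mounted at the origin on a cart in front of the work surface, level with it; the furniture and walls round the work are solid. World frame = base frame: x ahead of the robot, y to its left, z up, the work surface at z = 0. Lengths are in m, angles in rad, forces in N, time in s.
With the tool pointing down it reaches from about 0.3 to 0.825 m from the base axis. Payload 5.4 kg.
Tool frame: the origin (TCP) lies at the very end of the fingers, on their centre line; the grasp point (between the pads) lies 19 mm behind it; z points along the fingers, x is the direction in which the jaws open and shut, and the axes are right-handed (so a half turn about z gives the same grasp; the last joint's range is limited). The gripper opens to 92 mm and grips with 3 to 60 N. Pads are 20 mm wide; open, the fingers measure 128 mm over their backs; the gripper's body (75 mm by 189 mm) begins 69 mm behind the grasp point.
Start: joints at [0.954, 0.158, 1.597, -0, 1.386, -0.21], TCP at [0.228, 0.528, 0.181] pointing down, gripper open.
Joint ranges: [-2.91, 2.91], [-0.94, 2.29], [0.18, 2.7], [-1.29, 4.43], [0.17, 2.64], [-3, 3]. Speed limits (rad/s): [2.57, 2.57, 3.14, 3.14, 3.14, 3.14].

INTERFACE

Orientations are given as a rotation vector (axis times angle).
In Python, from workcell import bot gives the robot as it stands. Calls block until the motion is done:
- bot.goto(position, orientation): joint-space move of the TCP to a pose.
- bot.line_to(position, rot=None, max_speed=0.15): straight line of the TCP; rot=None keeps the orientation; max_speed is the mean speed in m/s.
- bot.set_joints(angles): joint-space move.
- bot.set_gripper(opening, newtons=None): opening from 0.0 (shut) to 1.0 (fully open); newtons is the grip in N (None keeps the last); returns when the fingers have stopped.
- bot.hold(seconds).
- bot.inverse_kinematics(position, orientation): joint angles nearest the present ones, or None.
- bot.read_camera(name): name is "scene" or "top" or "wrist"; returns a dict with "pixels" (400x640x3 uint8, blue, green, red), "fx", "fy", "cx", "cy" (pixels), "k1" (the pictures are not rectified: a ray, as slopes to the right and down, at radius r is drawn at 1 + k1 r^2 times it, then the intrinsics apply), "R" (3x3) and "t" (3): a world point X has camera coordinates R X + t. Camera axes: x right, y down, z forward; pixel columns grow to the right and rows downward; lengths in m; the calibration is good to about 2 mm. A picture is of the moment at which its call begins. There is no depth.
A pose or a line that the arm cannot do raises bot.MotionError and nothing moves.
- bot.job_done(): hands the job in, once; it reports no verdict.
Readings, each from a call of its own:
- bot.current_clock(): time.
- bot.current_joints(): joint angles.
- bot.current_joint_vel(): joint speeds.
- bot.current_effort(): joint torques, N m.
- bot.current_ee_pos(): TCP position.
- bot.current_tool_rot(): TCP orientation.
- bot.current_contact_force(): force on the tool from outside, world axes, zero at the start.
- bot.current_ft_torque(): the same for the moment, N m.
- bot.current_opening(): opening from 0.0 (shut) to 1.0 (fully open).
Only numpy, scipy, OpenCV 4.12 (cv2) and the standard library are available. Lean on these libraries where they do the work, as an engineer would, in place of code of your own. Each camera call takes 0.05 s, during which the arm holds its last target.

## Working session

There is one attempt and no reset: what is moved stays moved. The work goes in short steps, each a Python script; the robot and the scene stay as the last script left them, time stands still between calls to the robot, and variables do not carry over. Pictures are saved under pics/ and viewed, and the job is handed in when it is done.

```bash
ls; mkdir -p pics
python3 - <<'E'
from workcell import bot
import cv2
for n in ["scene","top","wrist"]:
    c=bot.read_camera(n); cv2.imwrite(f"pics/{n}0.png",c["pixels"])
    print(n,c["fx"],c["fy"],c["cx"],c["cy"],c["k1"],c["R"],c["t"])
print(bot.current_clock(),bot.current_tool_rot())
E
```

```text
pics
scene 440.42102971037394 440.42102971037394 326.30235225910275 199.95658324363617 -0.01974598270959013 [[ 0.8275182  -0.56121106 -0.0159927 ]
 [-0.28848505 -0.40059528 -0.86965499]
 [ 0.4816534   0.72426899 -0.49340089]] [-0.42110009  0.1801848   1.07546228]
top 445.82545140500895 445.82545140500895 324.75977547006704 201.17115497690722 0.010795139541255485 [[-0.0433484  -0.99905314 -0.0037071 ]
 [-0.97677937  0.04316064 -0.20985524]
 [ 0.20981654 -0.00547587 -0.97772544]] [0.01056707 0.51631902 1.28041605]
wrist 359.7848755896591 359.7848755896591 323.0512320785324 201.36588869930216 0.025883775785953043 [[ 0.39534863  0.91852906 -0.00195639]
 [ 0.87801794 -0.37728473  0.29451779]
 [ 0.26978503 -0.11815495 -0.955644  ]] [-0.57248025 -0.03263524  0.39371225]
0.15 [ 2.62397329e+00  1.72661981e+00 -2.09358686e-03]
```

View pics/scene0.png

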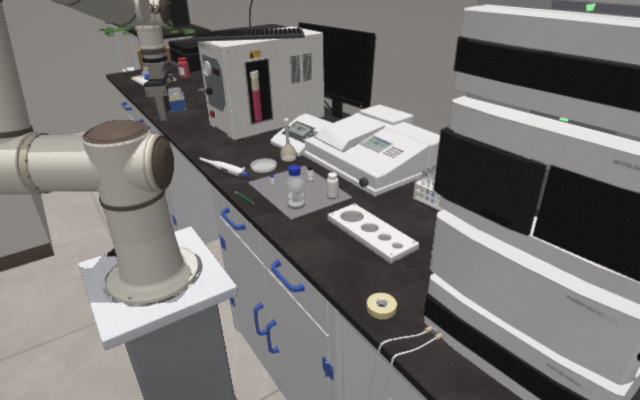

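View pics/top0.png

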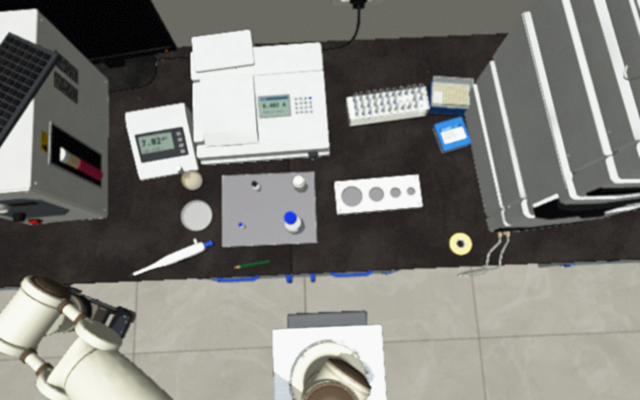

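View pics/wrist0.png

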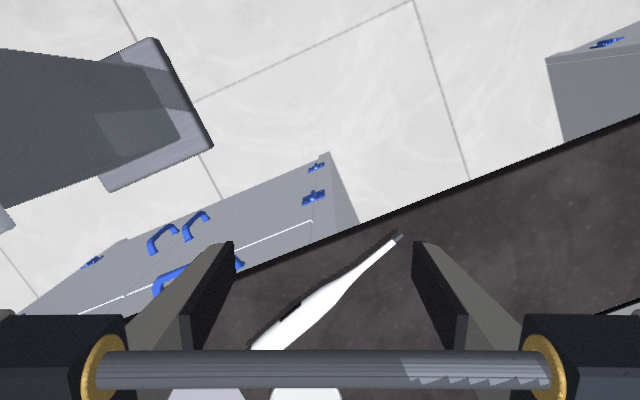

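```bash
cat > h.py <<'E'
import numpy as np, cv2
from scipy.spatial.transform import Rotation as Rn
from workcell import bot
def ray(c,uv):
    K=np.array([[c["fx"],0,c["cx"]],[0,c["fy"],c["cy"]],[0,0,1.]])
    d=cv2.undistortPoints(np.array([[uv]],float),K,np.array([c["k1"],0,0,0,0.]))[0,0]
    R=np.array(c["R"]);t=np.array(c["t"])
    return -R.T@t, R.T@np.array([d[0],d[1],1])
def at_z(c,uv,z):
    o,d=ray(c,uv); return o+d*(z-o[2])/d[2]
def proj(c,X):
    p=np.array(c["R"])@np.array(X)+np.array(c["t"]); s=p[:2]/p[2]; s=s*(1+c["k1"]*(s@s))
    return np.array([c["fx"]*s[0]+c["cx"],c["fy"]*s[1]+c["cy"]])
E
python3 - <<'E'
from h import *
c=bot.read_camera("top")
im=c["pixels"]
cv2.imwrite("pics/t1.png",cv2.resize(im[160:255,215:325],None,fx=7,fy=6,interpolation=cv2.INTER_CUBIC)[:600])
cv2.imwrite("pics/t2.png",cv2.resize(im[165:225,325:430],None,fx=7,fy=7,interpolation=cv2.INTER_CUBIC))
w=bot.read_camera("wrist"); print(ray(w,(w["cx"],w["cy"])), bot.current_ee_pos())
for uv in [(222,174),(315,174),(316,243),(221,246),(335,181),(419,175),(423,207),(337,214)]: print(uv,at_z(c,uv,0.022 if uv[0]>330 else .002))
E
```

```text
(array([0.14881754, 0.5601191 , 0.38500564]), array([ 0.27007552, -0.1177408 , -0.95561306])) [0.22733847 0.52778979 0.18015068]
(222, 174) [0.62963    0.30809648 0.002     ]
(315, 174) [0.61664412 0.0146596  0.002     ]
(316, 243) [0.39824692 0.02007204 0.002     ]
(221, 246) [0.40184477 0.30998651 0.002     ]
(335, 181) [ 0.58581946 -0.04669726  0.022     ]
(419, 175) [ 0.59344916 -0.30816891  0.022     ]
(423, 207) [ 0.49185757 -0.31149665  0.022     ]
(337, 214) [ 0.48168409 -0.0477848   0.022     ]
```

View pics/t1.png

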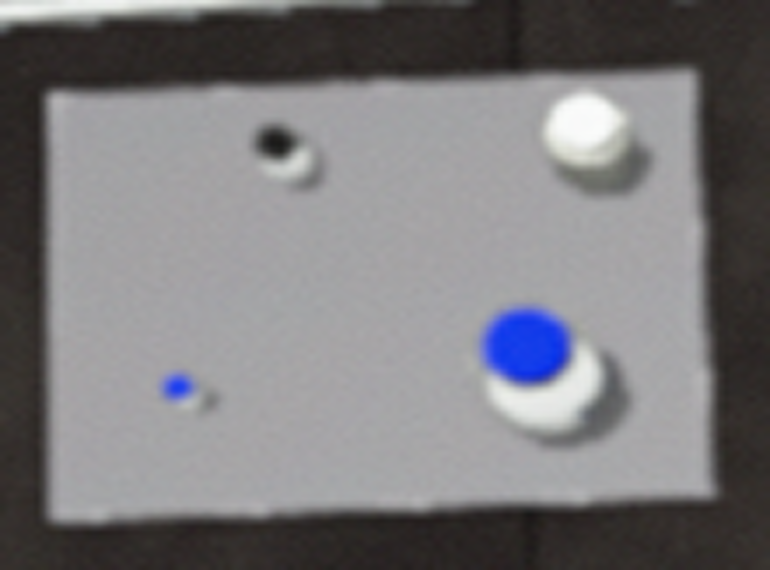

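View pics/t2.png

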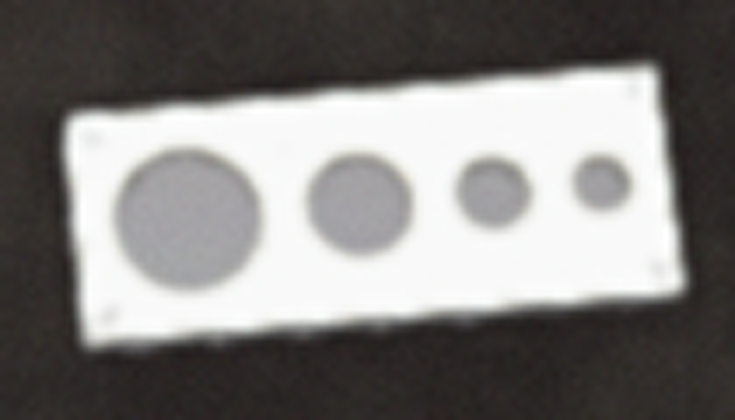

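Run:
```python
from h import *
c=bot.read_camera("top"); s=bot.read_camera("scene")
f=lambda x,y,fx,fy,u0,v0:((x+.5)/fx-.5+u0,(y+.5)/fy-.5+v0)
P={}
for n,x,y,z in [("vs",178,387,.036),("vl",275,142,.05),("bw",586,122,.076),("jar",527,345,.125)]:
    P[n]=at_z(c,f(x,y,7,6,215,160),z); print(n,P[n],"scene top/bottom px",proj(s,P[n]),proj(s,[*P[n][:2],.002]))
Wp=[f(x,y,7,7,325,165) for x,y in [(602,183),(493,192),(360,204),(188,219)]]
W=np.array([at_z(c,p,.0105)[:2] for p in Wp]); print(W,np.linalg.norm(np.diff(W,axis=0),axis=1))
for w in W: print(proj(s,[*w,.01]))
im=s["pixels"]
cv2.imwrite("pics/s1.png",cv2.resize(im[155:215,245:355],None,fx=7,fy=7,interpolation=cv2.INTER_CUBIC))
cv2.imwrite("pics/s2.png",cv2.resize(im[200:260,320:425],None,fx=7,fy=7,interpolation=cv2.INTER_CUBIC))
```

```text
vs [0.46119688 0.2454482  0.036     ] scene top/bottom px [272.60612987 175.0388628 ] [273.37701206 184.15099448]
vl [0.58235389 0.2003812  0.05      ] scene top/bottom px [310.65921126 166.6793154 ] [311.13044459 179.45719534]
bw [0.57987913 0.06402959 0.076     ] scene top/bottom px [333.2816277  174.49332187] [333.47231944 195.39846169]
jar [0.45982087 0.088435   0.125     ] scene top/bottom px [295.04963473 167.21936548] [297.07761677 203.31365601]
[[ 0.54723548 -0.28022239]
 [ 0.54528134 -0.23160718]
 [ 0.5424353  -0.17229738]
 [ 0.538994   -0.09569893]] [0.04865447 0.05937805 0.07667571]
[399.77443718 248.92784248]
[386.71645831 240.3571675 ]
[371.64779394 230.60702159]
[353.71136623 218.93362503]
```

View pics/s1.png

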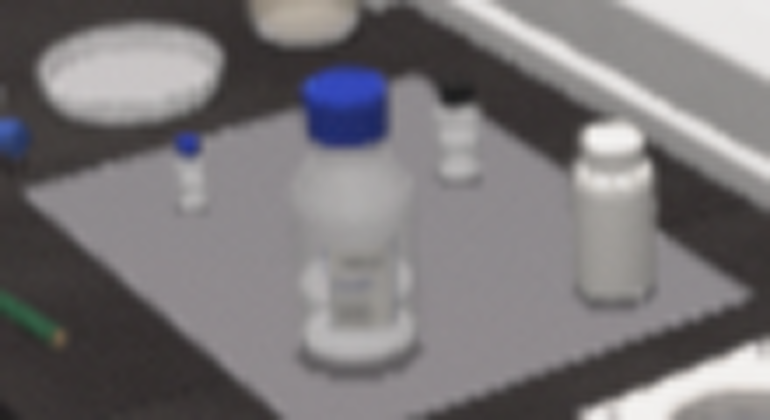

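View pics/s2.png

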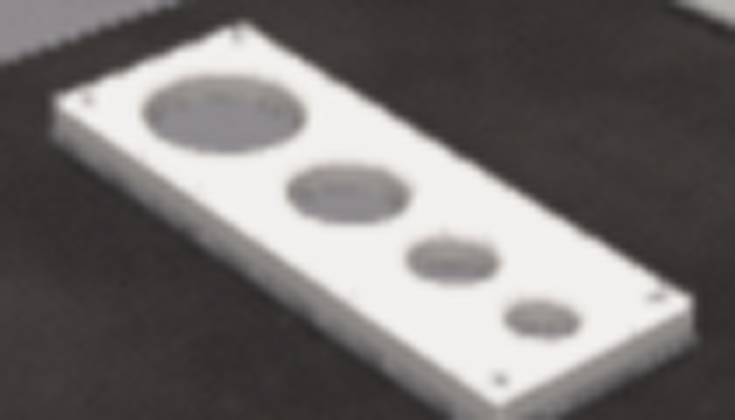

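```bash
cat >> h.py <<'E'
A=np.radians(2.5)
def rv(a=A): return np.pi*np.array([np.cos(a/2),np.sin(a/2),0])
def shot(n,name="wrist"):
    c=bot.read_camera(name); cv2.imwrite(f"pics/{n}.png",c["pixels"])
    import pickle; pickle.dump({k:c[k] for k in c},open(f"pics/{n}.pkl","wb")); return c
E
python3 - <<'E'
from h import *
for p in [(.461,.245,.02),(.582,.2,.02),(.58,.064,.03),(.46,.088,.045),(.547,-.28,.025),(.539,-.096,.05),(.545,-.28,.2),(.582,.2,.2)]:
    print(p,np.round(bot.inverse_kinematics(p,rv()),2))
bot.goto((.54,-.27,.30),rv()); shot("wr1"); print(bot.current_clock())
bot.goto((.51,.12,.30),rv()); shot("wm1"); print(bot.current_clock(),bot.current_ee_pos())
E
```

```text
(0.461, 0.245, 0.02) [0.26 0.21 1.88 0.   1.05 0.21]
(0.582, 0.2, 0.02) [0.13 0.43 1.6  0.   1.11 0.09]
(0.58, 0.064, 0.03) [-0.1   0.34  1.7   0.    1.11 -0.14]
(0.46, 0.088, 0.045) [-0.07  0.04  2.01  0.    1.09 -0.11]
(0.547, -0.28, 0.025) [-0.67  0.42  1.6   0.    1.12 -0.71]
(0.539, -0.096, 0.05) [-0.4   0.23  1.79  0.    1.12 -0.44]
(0.545, -0.28, 0.2) [-0.67  0.24  1.46  0.    1.44 -0.72]
(0.582, 0.2, 0.2) [0.13 0.25 1.45 0.   1.44 0.09]
3.4333
4.9333 [0.51040035 0.11899593 0.29987619]
```

View pics/wr1.png

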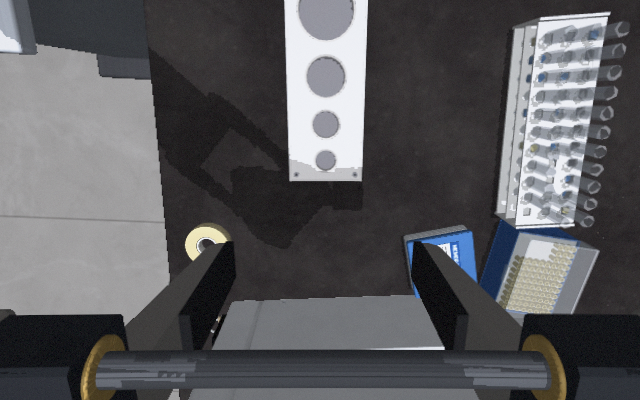

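View pics/wm1.png

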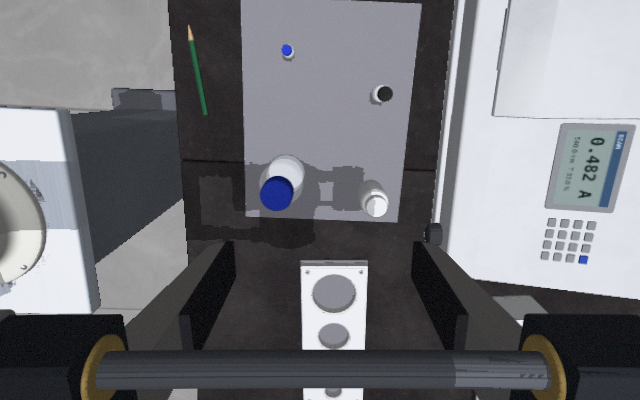

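Run:
```python
from h import *
import pickle
a=cv2.imread("pics/wr1.png"); b=cv2.imread("pics/wm1.png")
cv2.imwrite("pics/c1.png",np.hstack([cv2.resize(a[0:190,275:380],None,fx=3.1,fy=3.1,interpolation=cv2.INTER_CUBIC)]))
cv2.imwrite("pics/c2.png",cv2.resize(b[30:230,240:410],None,fx=3,fy=3,interpolation=cv2.INTER_CUBIC))
cr=pickle.load(open("pics/wr1.pkl","rb"));cm=pickle.load(open("pics/wm1.pkl","rb"))
g=cv2.cvtColor(a,cv2.COLOR_BGR2GRAY)
# grey discs in white rack
m=((g<185)&(g>110)).astype(np.uint8)
n,l,st,ce=cv2.connectedComponentsWithStats(m)
for i in range(n):
    x,y=ce[i]
    if 285<x<370 and y<175 and st[i][4]>150: print(st[i],ce[i],[np.round(at_z(cr,ce[i],z)[:2],4) for z in (.007,.017,.022)])
for nm,P in dict(vs=(.4612,.2454,.036),vl=(.5824,.2004,.05),bw=(.5799,.0640,.076),jar=(.4598,.0884,.125)).items(): print(nm,proj(cm,P))
```

```text
[ 298    0   56   40 1857] [325.52611739  17.10608508] [array([ 0.534 , -0.1004]), array([ 0.534 , -0.1021]), array([ 0.534, -0.103])]
[ 307   56   39   41 1217] [325.42892358  76.47082991] [array([ 0.5371, -0.1696]), array([ 0.5371, -0.1699]), array([ 0.537 , -0.1701])]
[313 111  27  27 571] [325.57267951 124.04553415] [array([ 0.5402, -0.2302]), array([ 0.5401, -0.2294]), array([ 0.54  , -0.2289])]
[316 151  20  22 339] [325.26548673 160.85545723] [array([ 0.5421, -0.2807]), array([ 0.542 , -0.2788]), array([ 0.5419, -0.2778])]
vs [288.16054621  50.12540653]
vl [386.96905161  93.9556399 ]
bw [377.98241588 207.75476269]
jar [277.52011398 196.16801169]
```

View pics/c2.png

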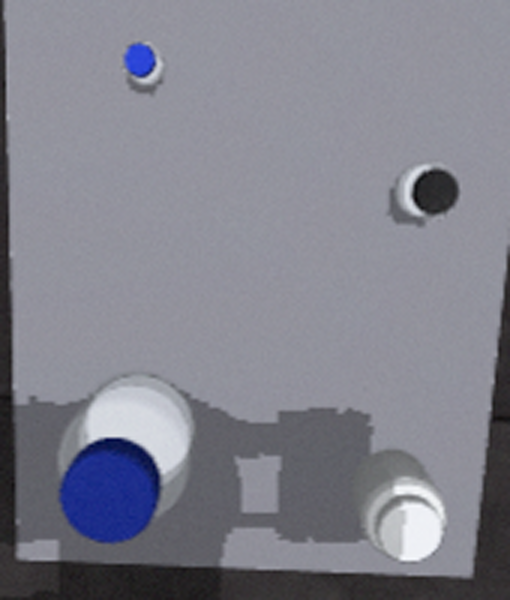

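View pics/c1.png

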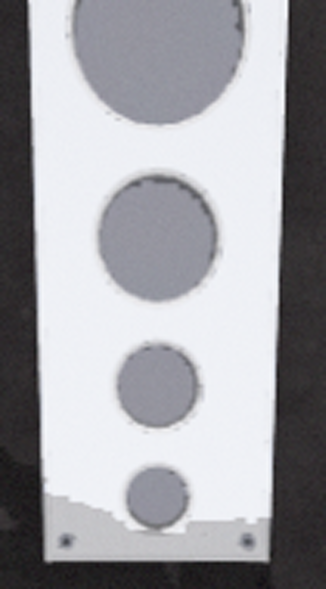

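Run:
```python
from h import *
import pickle
ld=lambda n:pickle.load(open(f"pics/{n}.pkl","rb"))
cr,cm=ld("wr1"),ld("wm1"); c=bot.read_camera("top")
for nm,uv,z in [("vs",(286.7,50),.036),("vl",(385.2,93.7),.05),("bw",(376.4,206),.076),("jar",(276.4,193.5),.125)]: print(nm,at_z(cm,uv,z))
f=lambda x,y:((x+.5)/7-.5+325,(y+.5)/7-.5+165)
T=np.array([at_z(c,f(x,y),.019)[:2] for x,y in [(602,183),(493,192),(360,204),(188,219)]])
V=np.array([at_z(cr,uv,.019)[:2] for uv in [(325.27,160.86),(325.57,124.05),(325.43,76.47)]])
print(T,V)
d=np.array([0,48,107,183])/1e3
def fit(P):
    n=len(P); dd=d[:n]-d[:n].mean(); v=(dd[:,None]*(P-P.mean(0))).sum(0); v/=np.linalg.norm(v)
    return P.mean(0)+np.outer(d-d[:n].mean(),v), v
for P in (T,V): w,v=fit(P); print(w,np.degrees(np.arctan2(-v[0],v[1])))
```

```text
vs [0.45944526 0.24545999 0.036     ]
vl [0.58023926 0.20060776 0.05      ]
bw [0.57772017 0.06622064 0.076     ]
jar [0.45855668 0.09140019 0.125     ]
[[ 0.54527639 -0.27848745]
 [ 0.54333456 -0.23017838]
 [ 0.54050644 -0.17124207]
 [ 0.53708681 -0.09512598]] [[ 0.54195463 -0.27839836]
 [ 0.54003611 -0.22918696]
 [ 0.53705397 -0.16998982]]
[[ 0.54535481 -0.27817281]
 [ 0.54319409 -0.23022147]
 [ 0.54053822 -0.17128128]
 [ 0.53711708 -0.09535832]] 2.5800346179831974
[[ 0.54202474 -0.27747188]
 [ 0.53984786 -0.22952127]
 [ 0.53717211 -0.17058198]
 [ 0.53372538 -0.09466018]] 2.599351192293755
```

Run:
```python
from h import *
a=cv2.imread("pics/top0.png");s=cv2.imread("pics/scene0.png")
cv2.imwrite("pics/d1.png",np.hstack([cv2.resize(a[90:190,185:345],None,fx=4,fy=4,interpolation=cv2.INTER_CUBIC)]))
cv2.imwrite("pics/d2.png",cv2.resize(s[100:200,270:445],None,fx=4,fy=4,interpolation=cv2.INTER_CUBIC))
```

```text
(no output)
```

View pics/d1.png

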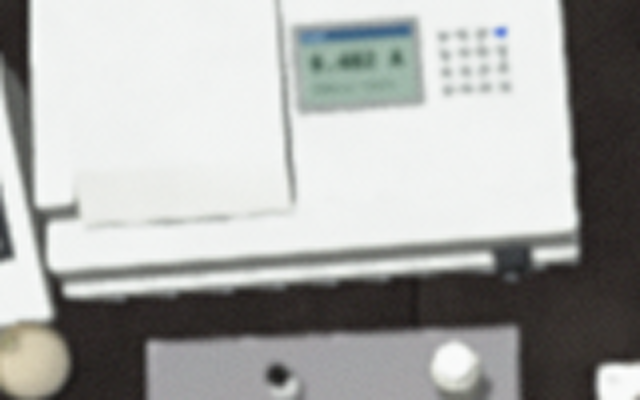

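View pics/d2.png

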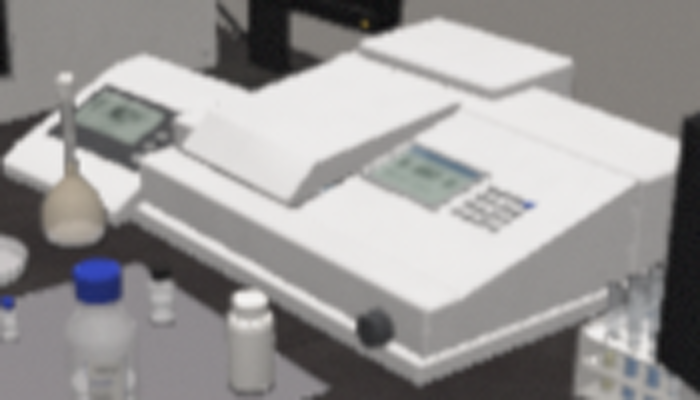

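```bash
cat >> h.py <<'E'
OBJ=dict(vs=(.4603,.2455),vl=(.5813,.2005),bw=(.5788,.0651),jar=(.4592,.0899))
WELL=dict(vs=(.5437,-.2778),vl=(.5415,-.2299),bw=(.5389,-.1709),jar=(.5354,-.0950))
def pick(n,h,a,op,N,zl=.2):
    x,y=OBJ[n]; bot.set_gripper(op)
    bot.goto((x,y,max(.15,h+.1)),rv(a))
    bot.line_to((x,y,.002+h),max_speed=.12)
    bot.set_gripper(0,N); print("opening mm",bot.current_opening()*92)
    bot.line_to((x,y,zl),max_speed=.12); print("after lift mm",bot.current_opening()*92,bot.current_contact_force(),bot.current_clock())
def above(n,h,dz=.03):
    x,y=WELL[n]
    bot.goto((x,y,.2),rv()); bot.line_to((x,y,.022+h+dz-.015),max_speed=.12)
def place(n,h,dop):
    x,y=WELL[n]
    bot.line_to((x,y,.0075+h),max_speed=.06); print("F",bot.current_contact_force(),bot.current_ee_pos())
    bot.set_gripper(min(1,bot.current_opening()+dop/92)); 
    bot.line_to((x,y,.2),max_speed=.15); print(bot.current_clock())
E
python3 - <<'E'
from h import *
pick("vs",.018,A,.6,12)
shot("vs_lift")
above("vs",.018)
shot("vs_above")
E
```

```text
opening mm 0.6089706321860708
after lift mm 0.463894556998784 [-0.30692222 -0.84163477  0.33474937] 10.2667
```

View pics/vs_above.png

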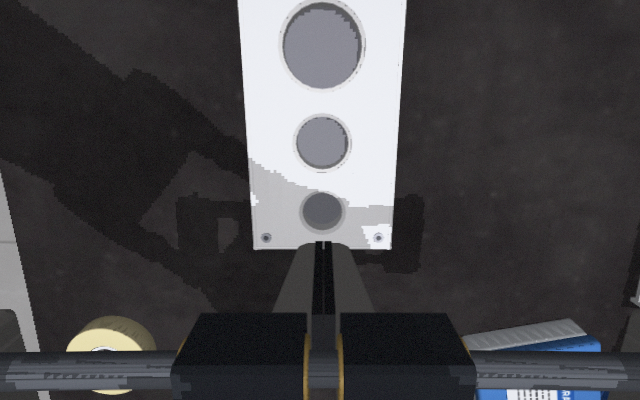

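View pics/vs_lift.png

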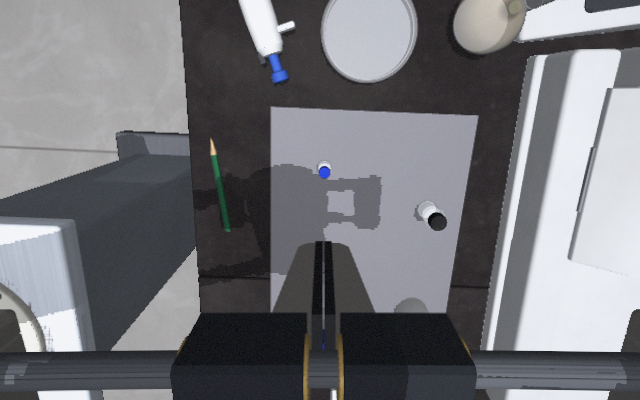

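Run:
```python
from h import *
import pickle
for n in ["vs_above","vs_lift"]:
    c=pickle.load(open(f"pics/{n}.pkl","rb")); o,_=ray(c,(320,200)); print(o)
c=pickle.load(open("pics/vs_above.pkl","rb"))
p=bot.current_ee_pos(); print(p,proj(c,p),proj(c,[*WELL["vs"],.02]), bot.current_tool_rot())
c=pickle.load(open("pics/vs_lift.pkl","rb")); print(proj(c,[*OBJ["vs"],.036]),proj(c,[*OBJ["vs"],.2]))
shot("top1","top")
a=cv2.imread("pics/top1.png");cv2.imwrite("pics/top1c.png",cv2.resize(a[160:255,215:325],None,fx=6,fy=6,interpolation=cv2.INTER_CUBIC))
```

```text
[ 0.53873717 -0.19532831  0.26092121]
[0.45477608 0.32818487 0.40405347]
[ 0.54438352 -0.27830731  0.05606362] [325.88094518 231.9283296 ] [324.5015646  211.98134965] [3.13959488e+00 6.86440789e-02 2.34564672e-03]
[325.48749745 173.04256155] [326.74399935 232.29042086]
```

View pics/top1c.png

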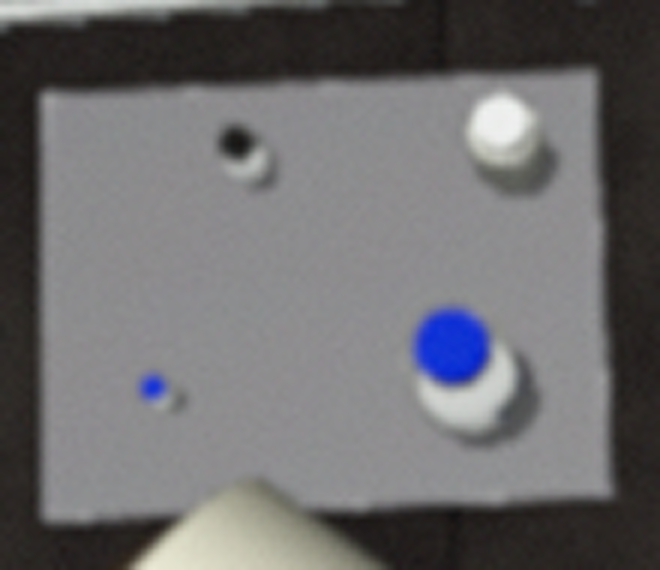

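Run:
```python
from h import *
c=shot("s3","scene"); p=np.array(bot.current_ee_pos())
im=c["pixels"].copy()
q=proj(c,p); print(q, proj(c,p+[0,0,.05]))
u,v=q.astype(int); im=cv2.resize(im[v-50:v+30,u-60:u+60],None,fx=6,fy=6,interpolation=cv2.INTER_CUBIC)
f=lambda X:tuple(int(t) for t in (proj(c,X)-[u-60,v-50])*6+2.5)
cv2.circle(im,f(p),4,(0,0,255),-1); cv2.circle(im,f(p+[0,0,.05]),4,(0,255,0),-1)
cv2.imwrite("pics/s3c.png",im)
```

```text
[399.54232274 234.12718661] [400.88973832 217.24900079]
```

View pics/s3c.png

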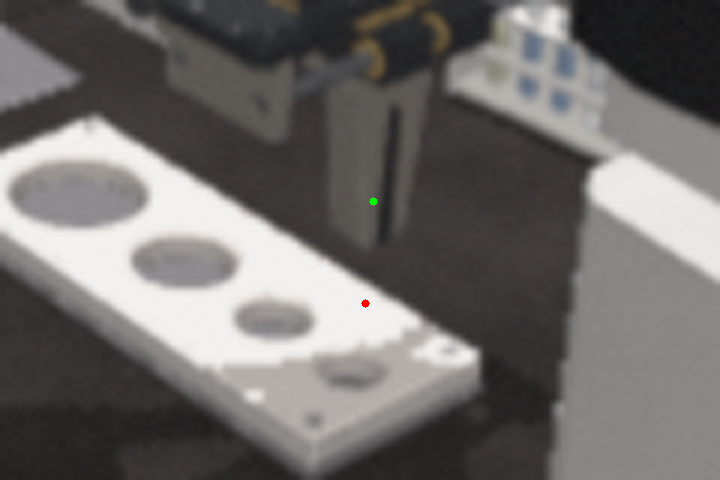

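Run:
```python
from h import *
bot.line_to((.5437,-.2778,.15),max_speed=.2)
bot.goto((.42,-.15,.10),rv()); bot.line_to((.42,-.15,.02),max_speed=.1)
f0=np.array(bot.current_contact_force()); print(f0)
z=.02
while z>-.04:
    z-=.0025
    try: bot.line_to((.42,-.15,z),max_speed=.05)
    except Exception as e: print(e); break
    f=np.array(bot.current_contact_force())
    if f[2]-f0[2]>4: break
print(z,f,bot.current_ee_pos(),bot.current_clock())
shot("touch","scene"); shot("touchw")
```

```text
[-0.43019669 -0.5127666   0.73207798]
-0.034999999999999996 [-5.8426972   2.733905   13.91554447] [ 0.42036509 -0.15023836 -0.03366741] 21.5833
```

Run:
```python
from h import *
import pickle
c=pickle.load(open("pics/touchw.pkl","rb")); s=pickle.load(open("pics/touch.pkl","rb"))
p=np.array(bot.current_ee_pos())
for dy in (-.01,0,.01): print(dy,proj(c,p+[0,dy,.033]))
im=s["pixels"]; tip=p+[0,0,.033]; q=proj(s,tip); u,v=q.astype(int)
im=cv2.resize(im[v-50:v+25,u-50:u+50],None,fx=7,fy=7,interpolation=cv2.INTER_CUBIC)
f=lambda X:tuple(int(t) for t in (proj(s,X)-[u-50,v-50])*7+3)
for dy in (-.01,0,.01): cv2.circle(im,f(tip+[0,dy,0]),3,(0,0,255),-1)
cv2.imwrite("pics/touchc.png",im)
w=c["pixels"]; cv2.imwrite("pics/touchwc.png",cv2.resize(w[200:300,260:390],None,fx=5,fy=5,interpolation=cv2.INTER_CUBIC))
```

```text
-0.01 [325.41400894 272.724649  ]
0 [326.29441404 255.6073444 ]
0.01 [327.20247837 237.96660327]
```

View pics/touchc.png

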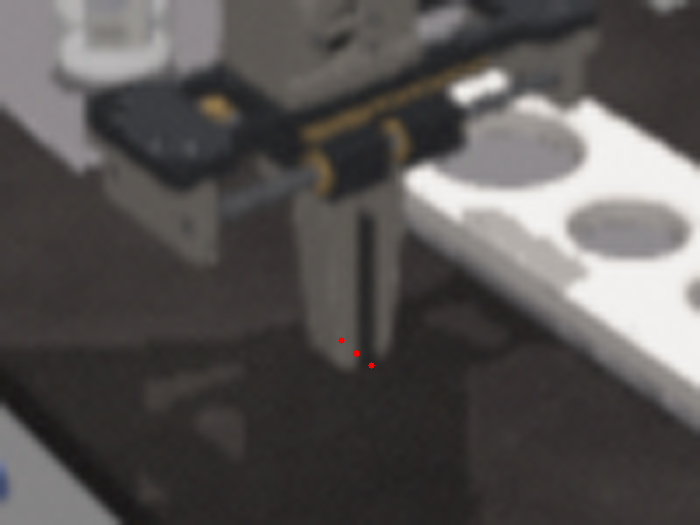

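View pics/touchwc.png

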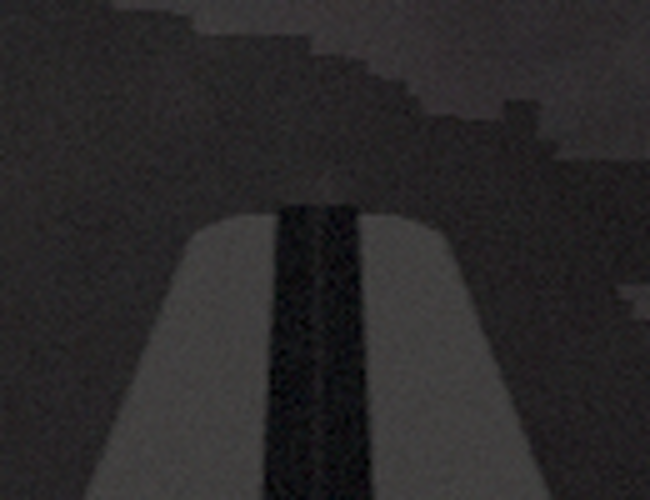

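Run:
```python
from h import *
import pickle
s=pickle.load(open("pics/touch.pkl","rb"))
p=np.array(bot.current_ee_pos()); tip=p+[0,0,.033]; u,v=proj(s,tip).astype(int)
f=lambda X:(proj(s,X)-[u-50,v-50])*7+3
for dx in (-.095,-.064):
  for dy in (-.03,0,.03):
    for z in (.04,.055,.07,.088): print(dx,dy,z,f(tip+[dx,dy,z]).round())
```

```text
-0.095 -0.03 0.04 [181. 392.]
-0.095 -0.03 0.055 [179. 357.]
-0.095 -0.03 0.07 [178. 321.]
-0.095 -0.03 0.088 [175. 278.]
-0.095 0 0.04 [137. 351.]
-0.095 0 0.055 [135. 317.]
-0.095 0 0.07 [133. 282.]
-0.095 0 0.088 [130. 239.]
-0.095 0.03 0.04 [ 94. 312.]
-0.095 0.03 0.055 [ 92. 278.]
-0.095 0.03 0.07 [ 90. 244.]
-0.095 0.03 0.088 [ 87. 201.]
-0.064 -0.03 0.04 [255. 362.]
-0.064 -0.03 0.055 [254. 327.]
-0.064 -0.03 0.07 [253. 292.]
-0.064 -0.03 0.088 [251. 249.]
-0.064 0 0.04 [210. 322.]
-0.064 0 0.055 [209. 288.]
-0.064 0 0.07 [207. 253.]
-0.064 0 0.088 [205. 211.]
-0.064 0.03 0.04 [167. 285.]
-0.064 0.03 0.055 [165. 251.]
-0.064 0.03 0.07 [163. 216.]
-0.064 0.03 0.088 [161. 175.]
```

View pics/touchw.png

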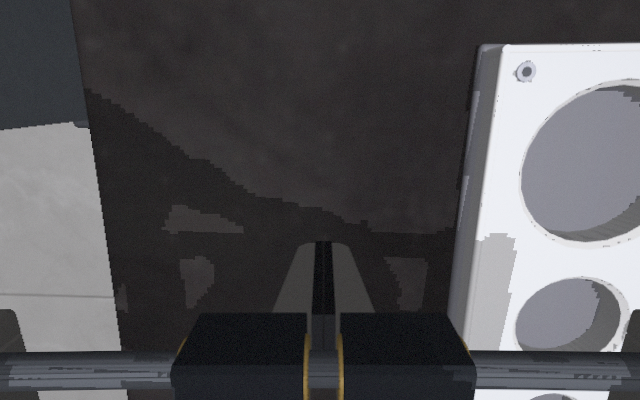

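```bash
cat >> h.py <<'E'
ZO=-.033
OBJ={k:(x+.001,y) for k,(x,y) in OBJ.items()}
WELL={k:(x+.001,y) for k,(x,y) in WELL.items()}
def L(x,y,z,v): bot.line_to((x,y,z+ZO),max_speed=v)
def pick(n,h,a,op,N,zl=.19):
    x,y=OBJ[n]
    bot.goto((x,y,.165+ZO),rv(a)); bot.set_gripper(op)
    L(x,y,.002+h,.12)
    bot.set_gripper(0,N); print("opening mm",bot.current_opening()*92)
    L(x,y,zl,.15); print("after lift mm",bot.current_opening()*92,bot.current_contact_force(),bot.current_clock())
def above(n,h,dz=.012):
    x,y=WELL[n]
    bot.goto((x,y,.19+ZO),rv()); L(x,y,.022+h+dz,.15)
def place(n,h,dop):
    x,y=WELL[n]
    L(x,y,.0078+h,.06); print("F",bot.current_contact_force(),bot.current_ee_pos())
    bot.set_gripper(min(1,bot.current_opening()+dop/92)); 
    L(x,y,.19,.2); print(bot.current_clock())
E
python3 - <<'E'
from h import *
L(.42,-.15,.12,.2)
pick("vs",.018,A,.6,12)
shot("vs_lift2")
above("vs",.018)
shot("vs_above2"); shot("vs_above2s","scene")
E
```

```text
opening mm 15.214595815653055
after lift mm 15.255357889597725 [-1.05780839 -0.05840495  0.16201238] 28.1583
```

View pics/vs_above2.png

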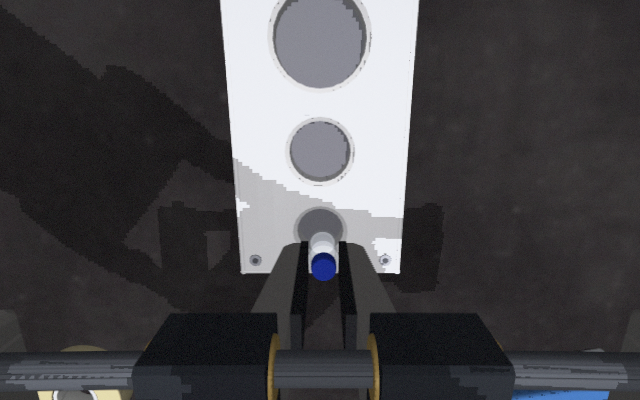

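Run:
```python
from h import *
import pickle
c=pickle.load(open("pics/vs_above2.pkl","rb")); print(WELL["vs"],bot.current_ee_pos())
print(at_z(c,(323.5,265),.068))
im=cv2.imread("pics/vs_above2.png"); cv2.imwrite("pics/e1.png",cv2.resize(im[190:300,260:390],None,fx=6,fy=5,interpolation=cv2.INTER_CUBIC))
im=cv2.imread("pics/vs_above2s.png"); u,v=proj(pickle.load(open("pics/vs_above2s.pkl","rb")),[*WELL["vs"],.03]).astype(int)
cv2.imwrite("pics/e2.png",cv2.resize(im[v-40:v+30,u-50:u+40],None,fx=8,fy=8,interpolation=cv2.INTER_CUBIC))
```

```text
(0.5447, -0.2778) [ 0.54563838 -0.27850046  0.02043631]
[ 0.54390928 -0.27625698  0.068     ]
```

View pics/e1.png

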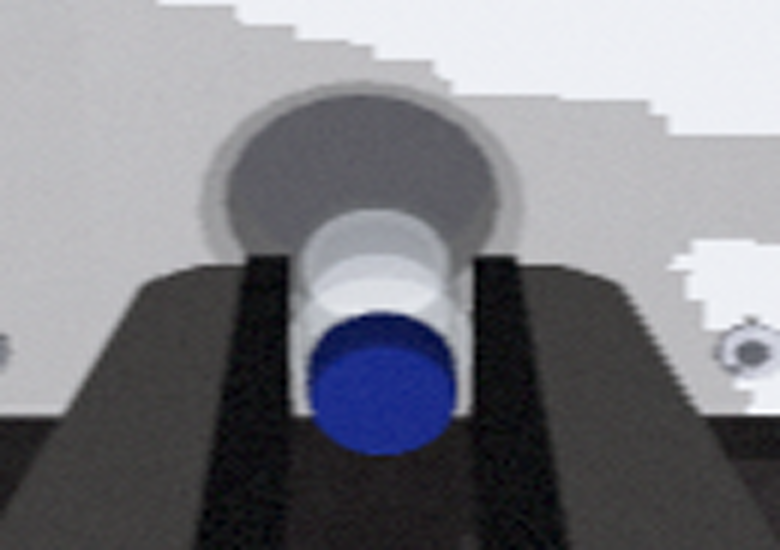

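View pics/e2.png

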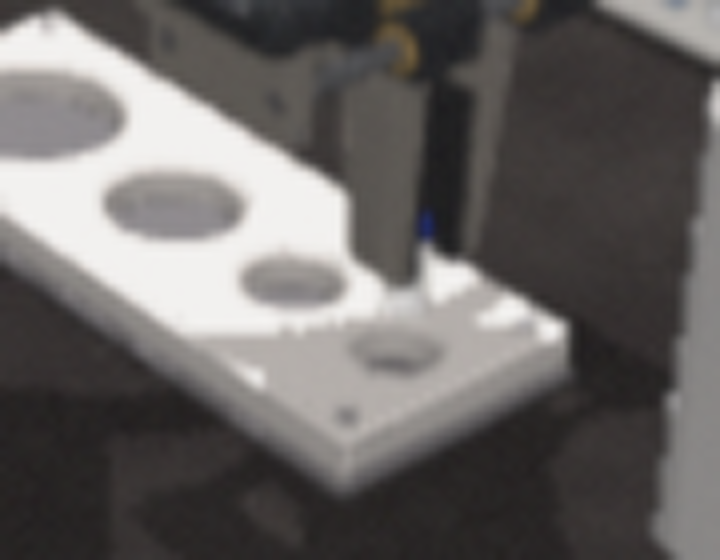

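```bash
cat >> h.py <<'E'
WELL={k:(x-.0015,y) for k,(x,y) in WELL.items()}
E
python3 - <<'E'
from h import *
import pickle
c=pickle.load(open("pics/vs_above2.pkl","rb"))
print(at_z(c,(320.2,206),.022),at_z(c,(320.2,231),.022))
place("vs",.018,25)
shot("vs_pl")
E
```

```text
[ 0.54140896 -0.26130687  0.022     ] [ 0.54207437 -0.27723218  0.022     ]
F [0.46443091 0.23886644 0.26020878] [ 0.54278352 -0.2774946  -0.00800446]
33.3917
```

View pics/vs_pl.png

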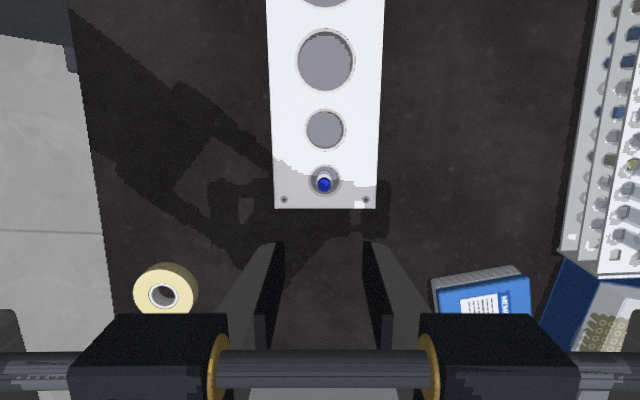

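Run:
```python
from h import *
pick("vl",.020,np.pi/2,.7,15)
above("vl",.020)
shot("vl_above"); print(bot.current_clock())
im=cv2.imread("pics/vl_above.png"); cv2.imwrite("pics/e3.png",cv2.resize(im[160:310,230:420],None,fx=4,fy=4,interpolation=cv2.INTER_CUBIC))
```

```text
opening mm 22.799321550584374
after lift mm 22.82261695479656 [ 0.26486616 -0.63202481  0.09608265] 39.0333
41.7333
```

View pics/e3.png

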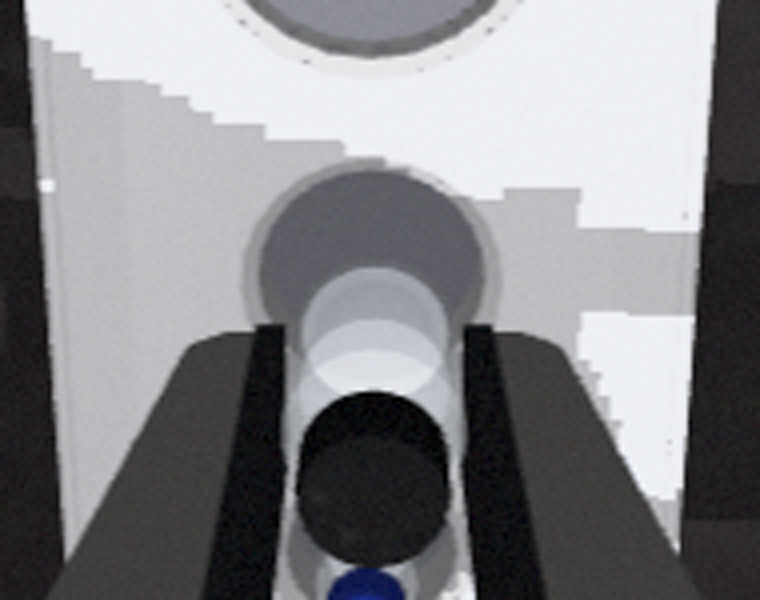

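Run:
```python
from h import *
import pickle
c=pickle.load(open("pics/vl_above.pkl","rb"))
print(WELL["vl"],bot.current_ee_pos(),"cap",at_z(c,(323.5,285.5),.082),"rim",at_z(c,(323,199.3),.022)[1]-.020)
place("vl",.020,20)
shot("vl_pl")
pick("bw",.020,np.pi/2,.85,25)
above("bw",.020)
shot("bw_above"); print(bot.current_clock())
a=cv2.imread("pics/vl_pl.png"); im=cv2.imread("pics/bw_above.png"); cv2.imwrite("pics/e4.png",np.hstack([cv2.resize(x,None,fx=3,fy=3,interpolation=cv2.INTER_CUBIC) for x in(a[80:230,265:385], im[160:310,255:390])]))
```

```text
(0.541, -0.2299) [ 0.54201405 -0.23053582  0.02238162] cap [ 0.5403824  -0.23234527  0.082     ] rim -0.22967294013271164
F [ 0.15801289 -0.01536009 -0.25424026] [ 0.54057222 -0.22961925 -0.00595585]
43.7583
opening mm 37.07611290127436
after lift mm 36.503210489485866 [-0.49308412  0.29860158 -0.44857841] 48.9333
51.0667
```

View pics/e4.png

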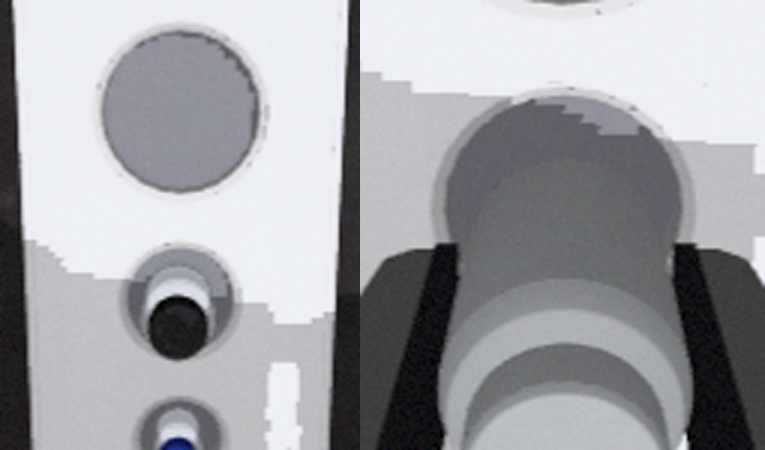

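View pics/bw_above.png

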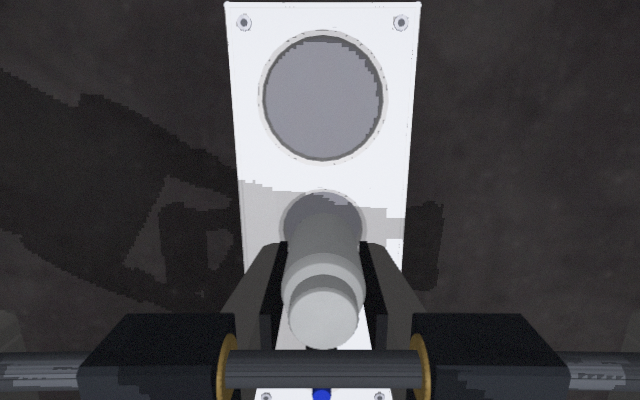

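Run:
```python
from h import *
import pickle
c=pickle.load(open("pics/bw_above.pkl","rb"))
print(WELL["bw"],bot.current_ee_pos(),"cap",at_z(c,(323,319),.108),"rim",at_z(c,(322.5,188.5),.022)[1]-.027)
place("bw",.020,20)
shot("bw_pl")
pick("jar",.045,A,1.0,30)
above("jar",.045)
shot("jar_above"); print(bot.current_clock())
a=cv2.imread("pics/bw_pl.png"); im=cv2.imread("pics/jar_above.png"); cv2.imwrite("pics/e5.png",np.hstack([cv2.resize(x,None,fx=2,fy=2,interpolation=cv2.INTER_CUBIC) for x in(a[0:300,220:420], im[100:400,230:420])]))
```

```text
(0.5384000000000001, -0.1709) [ 0.53945375 -0.17138881  0.02230692] cap [ 0.53751476 -0.17243568  0.108     ] rim -0.17088065423149837
F [-0.3063717   0.15269843 -0.48399258] [ 0.537983   -0.17068946 -0.00596944]
53.0917
opening mm 54.82774650647529
after lift mm 54.7616346280735 [ 0.30366674  0.34749922 -2.53380457] 57.7583
59.5167
```

View pics/e5.png

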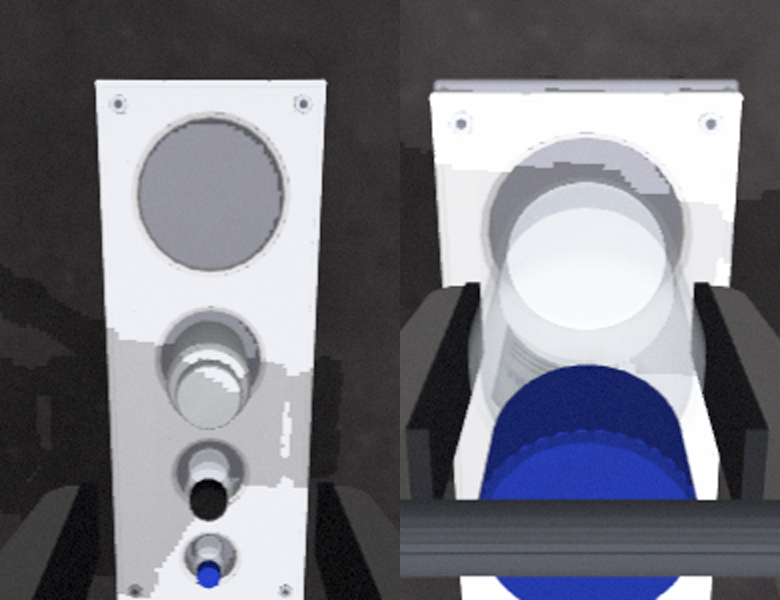

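Run:
```python
from h import *
import pickle
c=pickle.load(open("pics/jar_above.pkl","rb"))
print(WELL["jar"],bot.current_ee_pos(),"base",at_z(c,(323.5,191),.034)[1]-.0275,"rim",at_z(c,(323,166.5),.022)[1]-.036)
place("jar",.045,25)
shot("jar_pl")
bot.goto((.45,-.10,.30),rv()); shot("fin"); shot("fins","scene"); shot("fint","top"); print(bot.current_clock())
s=cv2.imread("pics/fins.png");t=cv2.imread("pics/fint.png")
cv2.imwrite("pics/f1.png",cv2.resize(s[180:260,310:430],None,fx=6,fy=6,interpolation=cv2.INTER_CUBIC))
cv2.imwrite("pics/f2.png",cv2.resize(t[150:260,180:480],None,fx=2.6,fy=2.6,interpolation=cv2.INTER_CUBIC))
```

```text
(0.5349, -0.095) [ 0.53605912 -0.09520111  0.04742265] base -0.10024990711615633 rim -0.09560412402042763
F [-0.20946841 -0.04851572 -1.08374275] [ 0.53446992 -0.09484342  0.0190291 ]
61.475
62.3833
```

View pics/f1.png

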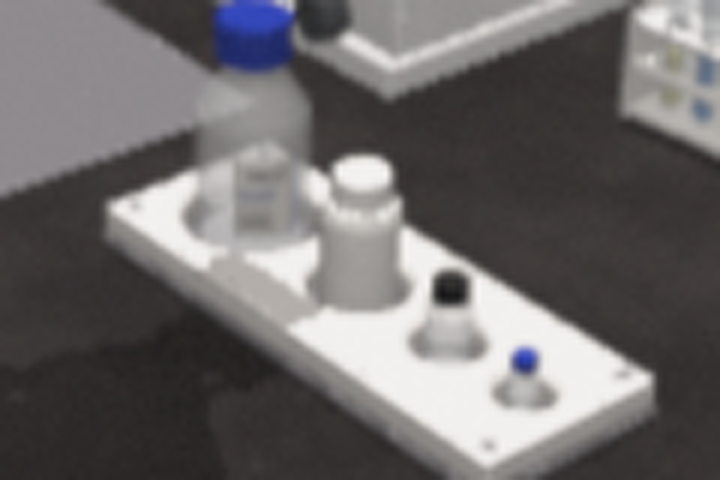

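View pics/f2.png

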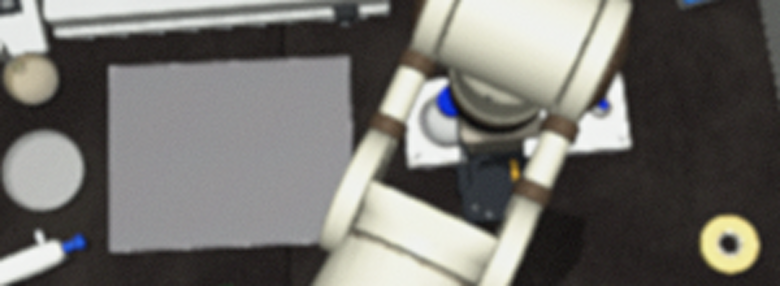

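View pics/jar_pl.png

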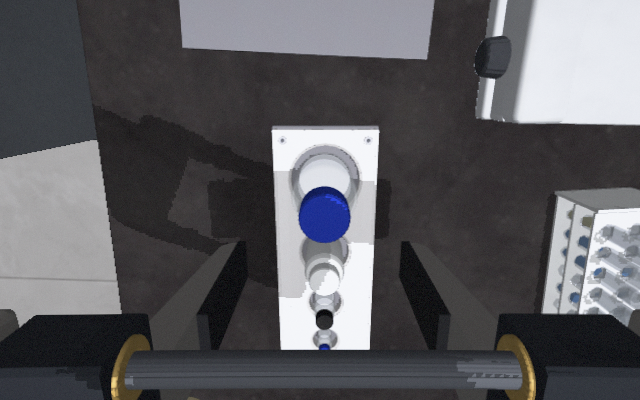

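Run:
```python
from h import *
import pickle
bot.goto((.30,.30,.30),rv(np.radians(45))); t=shot("fint2","top"); s=shot("fins2","scene")
j=pickle.load(open("pics/jar_pl.pkl","rb"))
J=at_z(j,(325,214),.130); print(J)
for z in (.130,.135): print(proj(s,[*J[:2],z]),proj(t,[*J[:2],z]))
cv2.imwrite("pics/g1.png",cv2.resize(s["pixels"][165:230,325:405],None,fx=9,fy=9,interpolation=cv2.INTER_CUBIC))
cv2.imwrite("pics/g2.png",cv2.resize(t["pixels"][155:225,325:430],None,fx=7,fy=7,interpolation=cv2.INTER_CUBIC))
a=j["pixels"];cv2.imwrite("pics/g3.png",cv2.resize(a[120:360,265:385],None,fx=4,fy=2.5,interpolation=cv2.INTER_CUBIC))
```

```text
[ 0.53344613 -0.09194746  0.13      ]
[351.90386096 181.65936688] [352.52407268 188.49399528]
[351.92699793 180.02505086] [352.6251921  188.07379831]
```

View pics/g1.png

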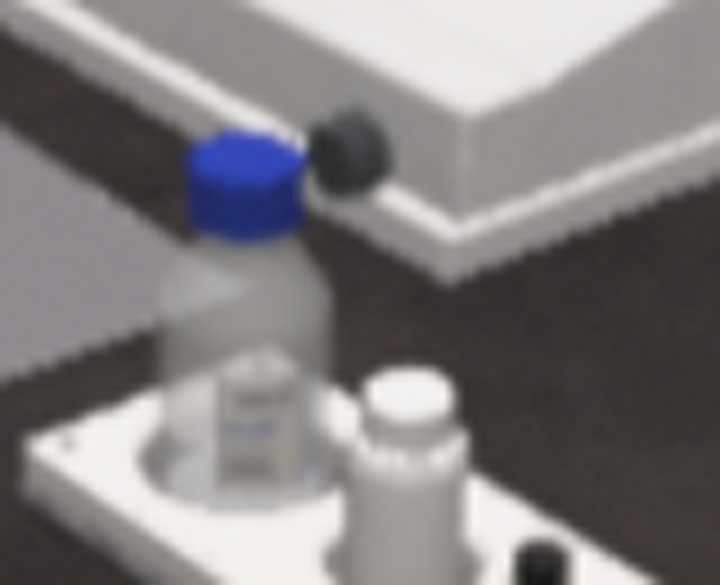

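View pics/g2.png

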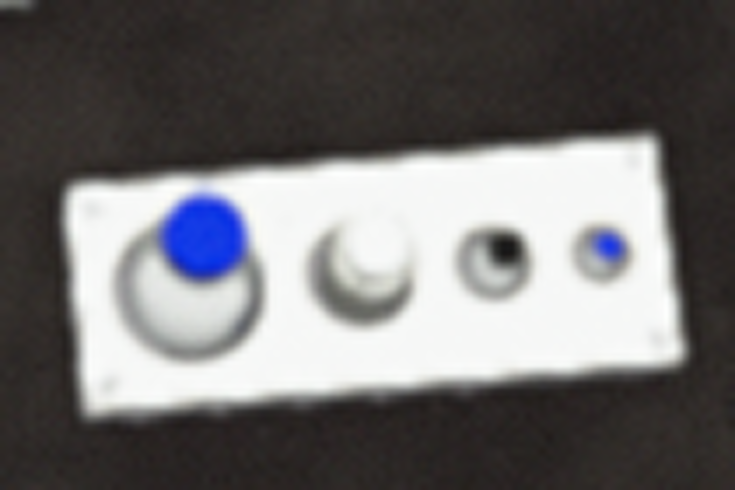

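View pics/g3.png

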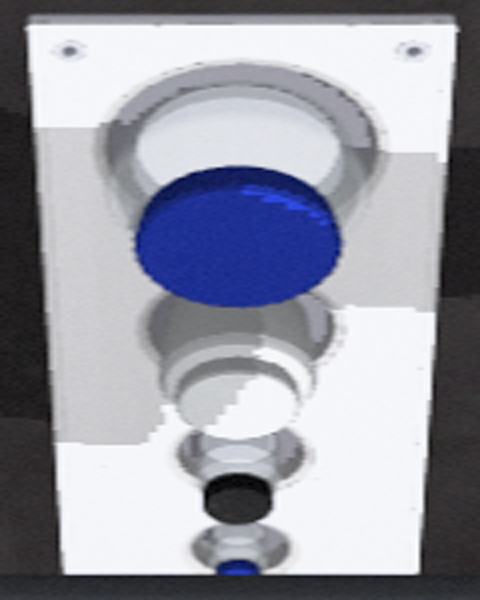

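Run:
```python
from h import *
bot.job_done(); print(bot.current_clock())
```

```text
the job is handed in; nothing more can be done
the job is handed in; nothing more can be done
```

All four containers stand upright in their own wells, from the small vial in the narrowest to the tall jar in the widest. I handed the job in at about 63–64 s of robot time; the limit is 102 s.

**What went wrong on the way:** my first grasp of the small vial closed on nothing. The real fingertips are about 33 mm short of the reported TCP. I confirmed this by touching the worktop lightly at about 14 N, and corrected every later height. The vial was not disturbed by the miss.

**Last checks:**
- **Seating:** in the scene and top pictures each container sits inside its own well. I checked the seated height by measurement only for the jar. Its cap sits at (352, 182) in the scene picture, which is where a jar standing on the well floor should show.
- **Bystanders:** the petri dish at about (196, 215) and the tape at about (460, 243) in the top picture have not moved.

**Disagreements between measurements:**
- The wrist and top cameras differed by about 2–3 mm in x. I corrected the well positions from close-up views.
- Before lowering the jar, its base read about 5 mm off the well centre in y, where the clearance is 6 mm. After placing, the pictures show it inside the well and upright.

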